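Bring the bean jar round to the scale and hold the carousel

ROBOT

A 6-joint arm with a two-finger parallel gripper is mounted at the origin on the work surface. World frame = base frame: x ahead of the robot, y to its left, z up, the work surface at z = 0. Lengths are in m, angles in rad, forces in N, time in s.
With the tool pointing down it reaches from about 0.25 to 0.775 m from the base axis. Payload 4 kg.
Tool frame: the origin (TCP) lies at the very end of the fingers, on their centre line; the grasp point (between the pads) lies 19 mm behind it; x points along the fingers, y is the direction in which the jaws open and shut, and the axes are right-handed (so a half turn about x gives the same grasp; the last joint's range is limited). The gripper opens to 94 mm and grips with 3 to 60 N. Pads are 16 mm wide; open, the fingers measure 119 mm over their backs; the gripper's body (75 mm by 177 mm) begins 78 mm behind the grasp point.
Start: joints at [1.173, 0.087, 1.371, -0, 1.684, -0.103], TCP at [0.16, 0.526, 0.172] pointing down, gripper open.
Joint ranges: [-3.1, 3.1], [-0.76, 2.03], [0.27, 2.55], [-1.08, 4.22], [0.17, 2.65], [-2.57, 2.57]. Speed limits (rad/s): [2.79, 2.79, 3.14, 3.14, 3.14, 3.14].

INTERFACE

Orientations are given as [roll, pitch, yaw] about the fixed x, y, z axes, in that order (R = Rz(yaw) Ry(pitch) Rx(roll)).
In Python, from bench import robot gives the robot as it stands.
- The arm moves only by the tool carry_out, never from a script. Its argument "targets" is a list of rows, each a list of 5 numbers: the closure, from 0 (fully open) to 1 (shut), then the shift along the tool's x, y, z in cm, then the turn about the tool's x in degrees. In form: [[fingers, tx, ty, tz, turn], ...]. A call has 1 to 20 rows; each row shifts and turns the commanded pose from where the row before left it, along the tool's axes as they then stand; what a row does not reach is not made up. A row lasts 1/10 s, in which the tool goes at most 50 mm and 8.59 degrees, less where a joint would pass 70% of its speed; a pose out of reach is approached as far as the arm can. A call is refused whole if a number of a shift passes 5 or a number of a turn 8.59, either way. A call with a gripper value outside its range is refused whole. The fingers move at their own pace and stop on an object; the grip force is fixed at half the most. Time passes only in rows, so rows that do not move let the fingers close. It gives the time, the measured TCP pose, the force and the opening at its end, in the units of the state.
- robot.get_obs(): the state, without advancing time (a new reading comes with each control period).
- robot.snapshot(name): name is "scene" or "top"; returns a dict with "image" (384x512x3 uint8, red, green, blue), "camera_matrix" (3x3 intrinsics, pixels), "pose" (4x4, takes a point from camera to world coordinates). Camera axes: x right, y up, looking along -z (the intrinsics and any distortion apply to the point x, -y, -z); pixel columns grow to the right and rows downward; lengths in m; the calibration is good to about 2 mm. A picture is of the moment at which its call begins. There is no depth.
- robot.close_job(): hands the job in, once; it reports no verdict.
The state is a dict: "time": time; "joint_positions": joint angles; "qvel": joint speeds; "joint_torque": joint torques, N m; "tool_pos": TCP position; "ee_rot": TCP orientation; "wrist_force": force on the tool from outside, world axes, zero at the start; "wrist_torque": the same for the moment, N m; "width": finger opening in m.
Only numpy, scipy, OpenCV 4.12 (cv2) and the standard library are available. Lean on these libraries where they do the work, as an engineer would, in place of code of your own. Each camera call takes 0.05 s, during which the arm holds its last target. There are 200 camera calls.

TASK

I am about to scoop beans from the jar with the ball-knob lid into the cup on the scale. Take the carousel's brake off by swinging its lever fully outward, then turn the carousel until that jar stands squarely at the front, in line with the scale, and finish with the gripper still holding the carousel still there, brake left off. Do not force the carousel round against the brake, and leave everything else on the counter where it stands.

Things in the scene. Friction and masses are not known exactly. Their poses are not given: they have to be found in the camera images.
- stand: dark wooden board, 440 x 360 x 16 mm, fixed to the counter, with the turntable, its brake and a black coffee scale (130 x 100 mm, 20 mm high above the board) on it. Origin: on the turntable's axis, at counter height. Its -x axis is the front: the scale lies that way, centred 205 mm from the axis. Its -y axis points from the turntable's axis to the brake. The board reaches from -290 to +150 mm in its x and from -210 to +150 mm in its y
- carousel: the turning part: aluminium plate, 240 mm across, top 46 mm above the counter, with five jars (centres 82 mm from the axis) that cannot be lifted out; lid tops at most 123 mm up. A central post carries an upright wire loop (48 mm wide, 8 mm wire, top 166 mm up). Origin on the axis, 34 mm up; -x axis points to the wanted jar. Brake off, it turns freely without end (0.06 N m drag) and stays where left
- wanted_jar (a point): centre (half-way up the glass) of the wanted jar: a glass jar with dark beans, 58 mm wide, the only one whose round wooden lid carries a ball knob; the others have flat lids. 79 mm above the counter
- wanted_knob (a point): centre of that jar's wooden ball knob, 34 mm in diameter, 150 mm above the counter, 27 mm above the lids under and beside it; the ball stands on a 12 mm stem, and ball and lid are tight: they turn with the carousel, not in it
- front_spot (a point): fixed point of the stand, 82 mm in front of the turntable's axis towards the scale, at plate height: the wanted jar's centre belongs above it
- brake_lever (a joint): angle of the brake's cam lever, rad: 0 to 0.1 = brake on (lever lies along the turntable's edge, pointing to the front), 1.4 = brake fully off (stop; lever points outward, away from the turntable). It swings level, counterclockwise from above, about lever_pivot; the brake lets go beyond about 0.3. Stays where it is left; the knob takes about 2 N
- lever_pivot (a point): upright pin of the brake lever, on the aluminium brake housing 175 mm from the turntable's axis; 49 mm above the counter
- lever_knob (a point): middle of the black upright grip at the end of the lever: 18 mm in diameter, 36 mm tall, from 59 to 95 mm above the counter, 85 mm from the pivot; fixed to the lever, so it turns with it
- dosing_cup_c (a point): middle of the small steel cup with a handle (58 mm wide, 55 mm high) standing loose on the scale
- scoop_grip (a point): grip of the 140 mm spoon lying loose on the board beside the scale
- tamper_c (a point): middle of the steel tamper (58 mm wide, 83 mm high) standing on the board behind the brake
- milk_jug_c (a point): middle of the steel milk jug (88 mm wide, 100 mm high, handle), on the counter to the robot's right
- cup_c (a point): middle of the white cup (100 mm wide, 68 mm high, handle), on the counter to the robot's left
- syrup_c (a point): middle of the amber bottle (68 mm wide, 200 mm high), on the counter to the left
- cocoa_shaker_c (a point): middle of the steel shaker (62 mm wide, 104 mm high), on the counter to the left

How it is judged:
By the outcome, as a careful person would: the job done as asked, in the order asked, and still so for the second after the job is handed in, while the arm keeps its last pose, push and grip.
It also fails if it takes over 58 s, if anything falls off the work surface, if the arm or the gripper's body presses on something with over 40 N, if the wrist force passes 120 N, or if a joint passes its speed limit or range.

## Working session

There is one attempt and no reset: what is moved stays moved. The work goes in short steps, Python scripts to look and compute and a tool call to move; the robot and the scene stay as the last step left them, time stands still between calls to the robot, and variables do not carry over. Pictures are saved under pics/ and viewed, about 8 in all and at most 12, crops included, and the job is handed in when it is done.

Besides the shell and the picture viewer there is one more tool, called after "Request:" as name(argument=value, ...) on one line, values as JSON. carry_out: Moves the arm, as the interface text tells. Its arguments: {"type":"object","properties":{"targets":{"type":"array","items":{"type":"array","items":{"type":"number"}}}},"required":["targets"]}

```bash
mkdir -p pics; python3 - <<'E'
from bench import robot
import cv2,numpy as np,pickle
for n in("scene","top"):
    s=robot.snapshot(n); pickle.dump(s,open(f"pics/{n}0.pkl","wb"))
    cv2.imwrite(f"pics/{n}0.png",cv2.resize(s["image"][:,:,::-1],(800,600),interpolation=cv2.INTER_CUBIC))
    print(n,np.round(s["camera_matrix"],1).tolist(),np.round(s["pose"],3).tolist(),[k for k in s])
o=robot.get_obs();print(o)
E
```

```text
scene [[495.0, 0.0, 252.8], [0.0, 495.0, 188.5], [0.0, 0.0, 1.0]] [[-0.817, -0.45, 0.36, 1.119], [0.576, -0.618, 0.534, 0.815], [-0.018, 0.644, 0.765, 1.273], [0.0, 0.0, 0.0, 1.0]] ['image', 'camera_matrix', 'pose']
top [[354.3, 0.0, 256.3], [0.0, 354.3, 189.1], [0.0, 0.0, 1.0]] [[0.022, 0.987, -0.157, 0.366], [-1.0, 0.022, -0.001, 0.016], [0.002, 0.157, 0.988, 1.406], [0.0, 0.0, 0.0, 1.0]] ['image', 'camera_matrix', 'pose']
{'time': 0.1, 'joint_positions': array([ 1.17287527e+00,  8.79003520e-02,  1.37208783e+00, -9.09729987e-06,
        1.68357945e+00, -1.03104788e-01]), 'qvel': array([-0.00112711, -0.00068096, -0.00295204,  0.00028266, -0.0018392 ,
       -0.00092746]), 'joint_torque': array([ 1.81104890e-03, -3.41250515e+01, -3.03302479e+01,  7.20014283e-02,
        3.05209262e-02, -1.08559800e-04]), 'tool_pos': array([0.15960654, 0.5257584 , 0.17091851]), 'ee_rot': array([-1.66932312,  1.56882132, -1.96414041]), 'wrist_force': array([-0.20496235, -0.15702463,  0.21954827]), 'wrist_torque': array([0.01807619, 0.0374927 , 0.02053829]), 'width': 0.09394487641953643}
```

View pics/top0.png

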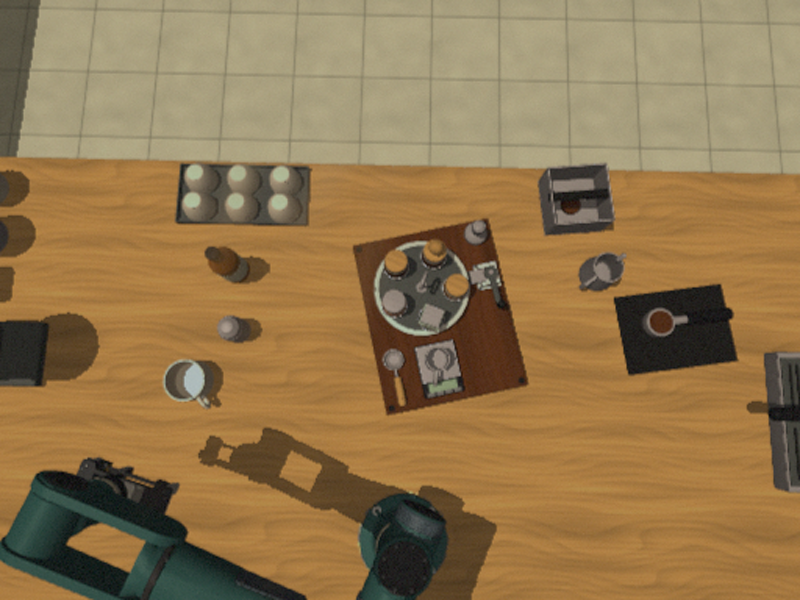

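View pics/scene0.png

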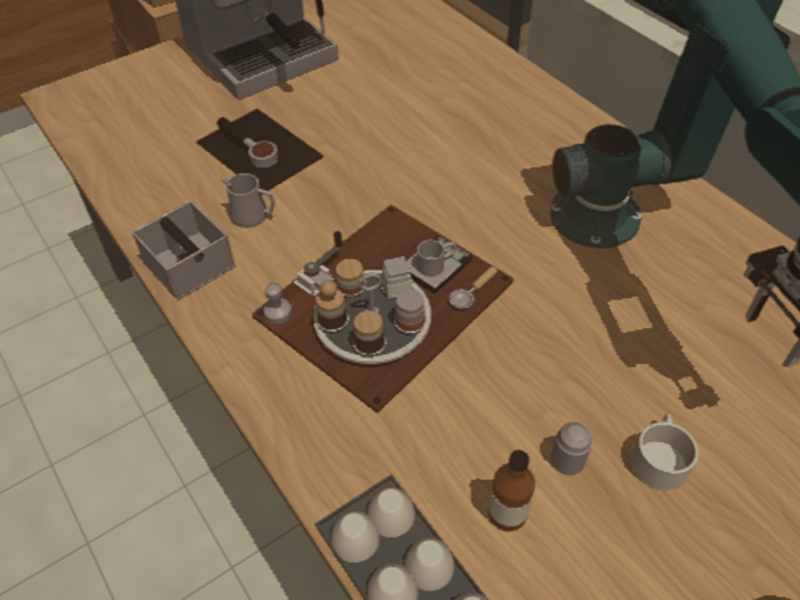

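The top view shows the plate centred near (422,288) and the ball knob near (435,246). The lever grip is near (503,303), so the brake is on, and the scale lies towards the robot near (439,368). The tamper sits at (477,232). Next I measure the board and the knobs.

```bash
cat > h.py <<'E'
import numpy as np,cv2,pickle
from bench import robot
def ray(s,uv,z):
    uv=np.atleast_2d(np.asarray(uv,float)); K=s["camera_matrix"];P=s["pose"]
    d=np.c_[(uv-K[:2,2])/[K[0,0],K[1,1]],np.ones(len(uv))]*[1,-1,-1]@P[:3,:3].T
    return P[:3,3]+d*((z-P[2,3])/d[:,2])[:,None]
def proj(s,p):
    P=s["pose"];c=(np.atleast_2d(p)-P[:3,3])@P[:3,:3]*[1,-1,-1];q=c@s["camera_matrix"].T
    return q[:,:2]/q[:,2:]
def crop(s,c,w,h,k,name):
    u,v=int(c[0]-w/2),int(c[1]-h/2);cv2.imwrite(f"pics/{name}.png",cv2.resize(s["image"][v:v+h,u:u+w,::-1],None,fx=k,fy=k,interpolation=cv2.INTER_CUBIC));print(name,"origin",u,v,"scale",k)
E
python3 - <<'E'
from h import *
for n,c in(("top",(282,202)),("scene",(245,198))):
    s=pickle.load(open(f"pics/{n}0.pkl","rb"));im=s["image"]
    hsv=cv2.cvtColor(im,cv2.COLOR_RGB2HSV)
    m=((hsv[...,2]<115)&(hsv[...,1]>90)&((hsv[...,0]<14)|(hsv[...,0]>172))).astype(np.uint8)
    m=cv2.morphologyEx(m,cv2.MORPH_OPEN,np.ones((2,2)))
    m=cv2.morphologyEx(m,cv2.MORPH_CLOSE,np.ones((3,3)))
    k,l,st,ce=cv2.connectedComponentsWithStats(m)
    i=max(range(1,k),key=lambda i:st[i,4]*(np.hypot(*(ce[i]-c))<60))
    ct=max(cv2.findContours((l==i).astype(np.uint8),0,2)[0],key=cv2.contourArea)
    p=ray(s,ct[:,0],.016)[:,:2]*1000
    r=cv2.minAreaRect(p.astype(np.float32));print(n,st[i],r,cv2.boxPoints(r).round(1).tolist())
    crop(s,c,130,120,5,n+"c")
E
```

```text
top [ 229  144  109  122 4808] ((539.4341430664062, -81.61810302734375), (434.6285400390625, 356.1316833496094), 13.170875549316406) [[287.29998779296875, 42.20000076293945], [368.3999938964844, -304.5], [791.5999755859375, -205.5], [710.5, 141.3000030517578]]
topc origin 217 142 scale 5
scene [ 163  164  166  100 3909] ((548.7598266601562, -67.31695556640625), (438.9053039550781, 359.64239501953125), 13.16508960723877) [[294.1000061035156, 57.79999923706055], [376.0, -292.3999938964844], [803.4000244140625, -192.39999389648438], [721.5, 157.8000030517578]]
scenec origin 180 138 scale 5
```

View pics/topc.png

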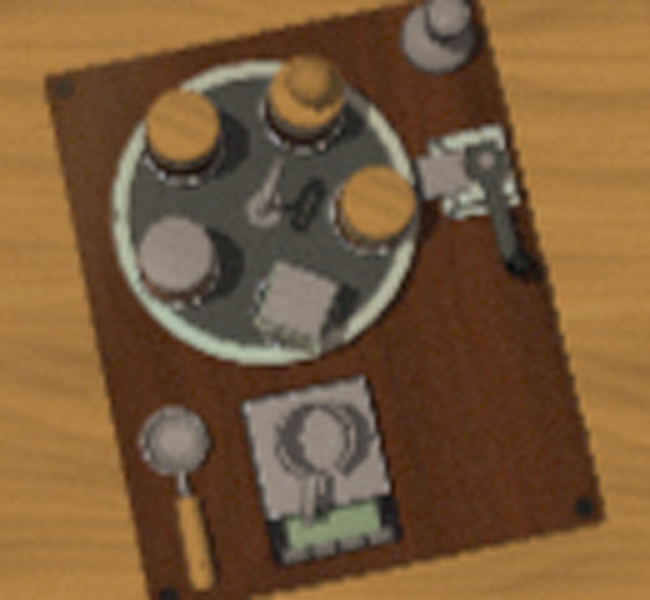

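View pics/scenec.png

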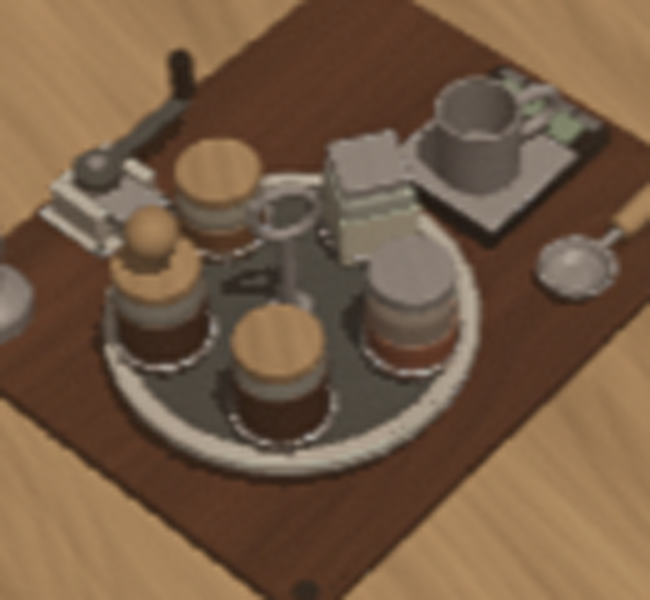

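The crops show the plate rim as an ellipse in both views. The ball knob is at (313,82) in the top crop and (152,233) in the scene crop. The lever grip is at (520,262) and (181,75), and the pivot at (486,158) and (96,168). The two board estimates disagree by about 14 mm, so I cross-check with other points.

```bash
python3 - <<'E'
from h import *
S={n:pickle.load(open(f"pics/{n}0.pkl","rb")) for n in("top","scene")}
O={"top":(217,142),"scene":(180,138)}
f=lambda n,u:np.array(u)/5+O[n]-.4
pts={"plate":(.046,(265,212.5),None),"knob":(.150,(313,82),(152,233)),"grip":(.077,(519,258),(181,75)),"grip_top":(.095,(521,264),(181,57)),"pivot":(.062,(486,158),(96,168)),"tamper_top":(.09,(449,15),None)}
for k,(z,a,b) in pts.items():
    print(k,(ray(S["top"],f("top",a),z)[0]*1000).round(),"" if b is None else (ray(S["scene"],f("scene",b),z)[0]*1000).round())
def ell(n,L):
    p=ray(S[n],[f(n,u) for u in L],.046)[:,:2]*1000
    A=np.c_[2*p,np.ones(len(p))];x=np.linalg.lstsq(A,(p**2).sum(1),rcond=None)[0];print(n,"plate",x[:2].round(1),np.sqrt(x[2]+x[:2]@x[:2]).round(1))
ell("top",[(112,212),(265,365),(418,200),(160,105),(150,315),(250,60),(370,325)])
ell("scene",[(103,315),(290,476),(481,310),(150,405),(420,430),(300,172)])
# board corners
for n,L in(("top",[(227.2,156.8),(312.3,140.8),(336.6,243.2),(248.3,264.3)]),("scene",[(392/1.5625,206/1.5625),(513/1.5625,280/1.5625),(378/1.5625,410/1.5625),(254/1.5625,315/1.5625)])):
    p=ray(S[n],np.array(L)-.3,.016)[:,:2]*1000; print(n,p.round().tolist(),p.mean(0).round(1),[np.hypot(*(p[i]-p[i-1])).round() for i in range(4)])
    print([np.degrees(np.arctan2(*(p[i]-p[i-1])[::-1])).round(1) for i in range(4)])
E
```

```text
plate [603. -33.  46.] 
knob [682. -63. 150.] [684. -59. 150.]
grip [ 567. -225.   77.] [ 565. -223.   77.]
grip_top [ 560. -223.   95.] [ 565. -222.   95.]
pivot [ 647. -203.   62.] [ 650. -197.   62.]
tamper_top [ 752. -170.   90.] 
top plate [604.  -33.5] 119.9
scene plate [606.  -28.1] 120.3
top [[717.0, 140.0], [792.0, -203.0], [383.0, -297.0], [295.0, 44.0]] [546.5 -79.2] [np.float64(433.0), np.float64(351.0), np.float64(420.0), np.float64(351.0)]
[np.float64(12.8), np.float64(-77.7), np.float64(-167.2), np.float64(104.4)]
scene [[376.0, -292.0], [298.0, 51.0], [718.0, 149.0], [798.0, -193.0]] [547.3 -71. ] [np.float64(433.0), np.float64(352.0), np.float64(431.0), np.float64(351.0)]
[np.float64(-166.8), np.float64(102.8), np.float64(13.2), np.float64(-76.8)]
```

```bash
cat >> h.py <<'E'
from scipy.spatial.transform import Rotation as Ro
def delta(target=None,yaw=None):
    "print pose; shift (cm) in present tool axes to target (m), and turn (deg, mod 180) to jaw azimuth yaw"
    o=robot.get_obs();R=Ro.from_euler("xyz",o["ee_rot"]).as_matrix()
    az=np.degrees(np.arctan2(R[1,1],R[0,1]))
    print("t",round(o["time"],2),"tcp mm",(o["tool_pos"]*1000).round(1),"xaxis",R[:,0].round(3),"jaw az",az.round(1),"w mm",round(o["width"]*1000,1),"F",o["wrist_force"].round(1),"q",o["joint_positions"].round(2))
    if target is not None:
        d=np.array(target)-o["tool_pos"];print("shift now cm",(R.T@d*100).round(2))
    if yaw is not None:
        t=(az-yaw+90)%180-90
        R2=R@Ro.from_euler("x",t,degrees=True).as_matrix()
        print("turn",round(t,1),"or",round(t-np.sign(t)*180,1),"| shift after turn",(R2.T@d*100).round(2))
E
python3 -c "
from h import *
delta([.566,-.222,.30],103)"
```

```text
t 0.1 tcp mm [159.6 525.8 170.9] xaxis [-0.001 -0.002 -1.   ] jaw az 73.1 w mm 93.9 F [-0.2 -0.2  0.2] q [ 1.17  0.09  1.37 -0.    1.68 -0.1 ]
shift now cm [-12.8  -59.77  60.61]
turn -29.9 or 150.1 | shift after turn [-12.8  -82.02  22.76]
```

Request:
carry_out(targets=[[0,-1.45,0,0,8.3],[0,-1.45,0,0,8.3],[0,-1.45,0,0,8.3],[0,-1.45,0,0,8.3],[0,-1.45,0,0,8.3],[0,-1.45,0,0,8.3],[0,-1.45,0,0,8.3],[0,-1.45,0,0,8.3],[0,-1.45,0,0,8.3],[0,0,0,0,0]])

```text
time: 1.1
tool_pos: [0.1601, 0.5269, 0.3044]
ee_rot: [2.773, 1.567, 1.175]
wrist_force: [-0.4, 0.7, 0.6]
width: 0.0943
```

```bash
python3 -c "
from h import *
delta([.566,-.222,.30],-77)"
```

```text
t 1.1 tcp mm [160.1 526.9 304.4] xaxis [ 0.001  0.003 -1.   ] jaw az -1.6 w mm 94.3 F [-0.4  0.7  0.6] q [1.17 0.1  1.1  0.   1.94 1.2 ]
shift now cm [ 0.25 42.63 73.75]
turn 75.4 or -104.6 | shift after turn [  0.25  82.1  -22.7 ]
```

Request:
carry_out(targets=[[0.45,0,2.13,3.69,0],[0.45,0,2.13,3.69,0],[0.45,0,2.13,3.69,0],[0.45,0,2.13,3.69,0],[0.45,0,2.13,3.69,0],[0.45,0,2.13,3.69,0],[0.45,0,2.13,3.69,0],[0.45,0,2.13,3.69,0],[0.45,0,2.13,3.69,0],[0.45,0,2.13,3.69,0],[0.45,0,2.13,3.69,0],[0.45,0,2.13,3.69,0],[0.45,0,2.13,3.69,0],[0.45,0,2.13,3.69,0],[0.45,0,2.13,3.69,0],[0.45,0,2.13,3.69,0],[0.45,0,2.13,3.69,0],[0.45,0,2.13,3.69,0],[0.45,0,2.13,3.69,0],[0.45,0,2.13,3.69,0]])

```text
time: 3.1
tool_pos: [0.5654, -0.2248, 0.3009]
ee_rot: [-2.131, 1.569, 2.557]
wrist_force: [0.3, -0.2, 0.3]
width: 0.0517
```

Request:
carry_out(targets=[[0.45,0,0,0,8.3],[0.45,0,0,0,8.3],[0.45,0,0,0,8.3],[0.45,0,0,0,8.3],[0.45,0,0,0,8.3],[0.45,0,0,0,8.3],[0.45,0,0,0,8.3],[0.45,0,0,0,8.3],[0.45,0,0,0,8.3],[0.45,0,0,0,0]])

```text
time: 4.1
tool_pos: [0.5649, -0.2231, 0.3009]
ee_rot: [-0.749, 1.568, 2.635]
wrist_force: [-0.4, -0.7, 0.3]
width: 0.0517
```

```bash
python3 -c "
from h import *
delta([.566,-.222,.30],-77)
s=robot.snapshot('scene');pickle.dump(s,open('pics/s1.pkl','wb'))
c=proj(s,[.58,-.2,.12])[0];print(c);crop(s,c,130,110,5,'s1')"
```

```text
t 4.1 tcp mm [ 564.9 -223.1  300.9] xaxis [-0.002  0.001 -1.   ] jaw az -76.1 w mm 51.7 F [-0.4 -0.7  0.3] q [-0.47  0.24  0.95  0.    1.96  0.86]
shift now cm [ 0.09 -0.08 -0.14]
turn 0.9 or -179.1 | shift after turn [ 0.09 -0.08 -0.13]
[214.90703963 149.44032317]
s1 origin 149 94 scale 5
```

View pics/s1.png

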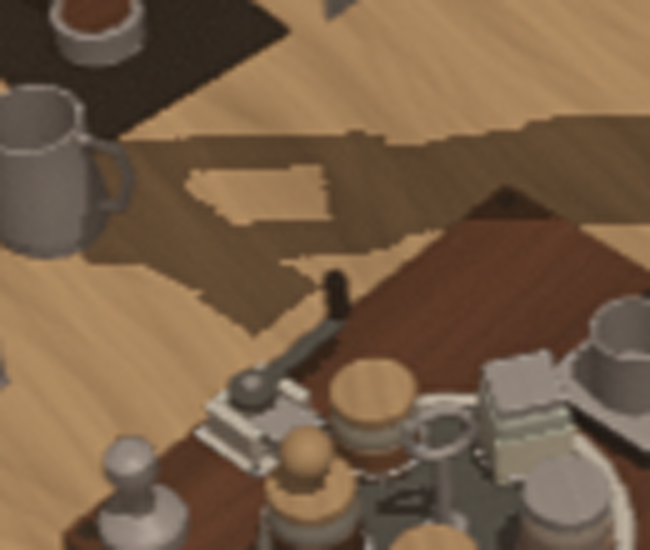

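The crop shows the lever grip unobstructed at (335,295), unmoved; the gripper is above the frame. Descend.

Request:
carry_out(targets=[[0.45,3.5,0,0,0],[0.45,3.5,0,0,0],[0.45,3.5,0,0,0],[0.45,3.5,0,0,0],[0.45,3.5,0,0,0],[0.45,2,0,0,0],[0.45,1.5,0,0,0],[0.45,1.2,0,0,0],[0.45,1.0,0,0,0],[0.45,0,0,0,0]])

```text
time: 5.15
tool_pos: [0.5646, -0.223, 0.0693]
ee_rot: [-0.76, 1.569, 2.621]
wrist_force: [0.6, 0.4, -0.2]
width: 0.0517
```

```bash
python3 -c "
from h import *
delta([.566,-.222,.068],-77)
s=robot.snapshot('scene')
c=proj(s,[.58,-.2,.12])[0];crop(s,c,130,110,5,'s2')"
```

```text
t 5.15 tcp mm [ 564.6 -223.    69.3] xaxis [-0.002  0.001 -1.   ] jaw az -76.2 w mm 51.7 F [ 0.6  0.4 -0.2] q [-0.47  0.25  1.38  0.    1.51  0.86]
shift now cm [ 0.13 -0.06 -0.16]
turn 0.8 or -179.2 | shift after turn [ 0.13 -0.07 -0.15]
s2 origin 149 94 scale 5
```

View pics/s2.png

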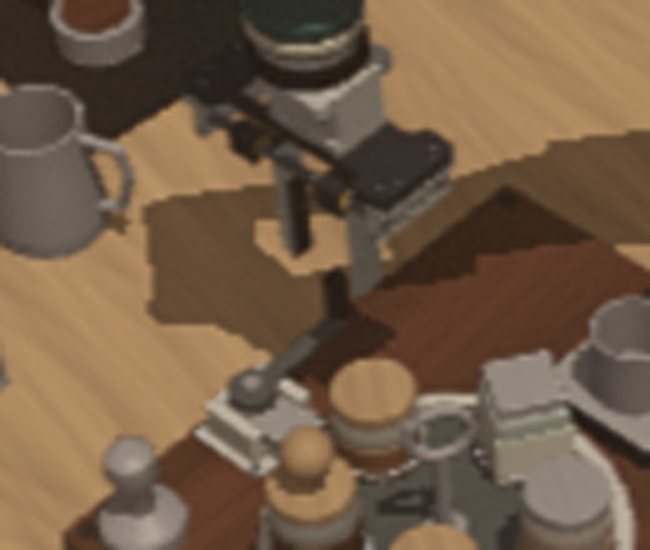

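```bash
python3 -c "
from h import *
s=robot.snapshot('scene');o=robot.get_obs();R=Ro.from_euler('xyz',o['ee_rot']).as_matrix();t=o['tool_pos']
for d in(0,-.026,.026,-.035,.035): print(d,((proj(s,t+R[:,1]*d)[0]-[149,94]+.4)*5).round(0))
for p in([.566,-.223,.095],[.566,-.223,.059],[.566,-.223,.069],[.646,-.2,.062]): print(((proj(s,p)[0]-[149,94]+.4)*5).round())
"
```

```text
0 [336. 301.]
-0.026 [364. 319.]
0.026 [309. 283.]
-0.035 [374. 325.]
0.035 [299. 277.]
[334. 277.]
[338. 314.]
[337. 304.]
[254. 383.]
```

The tips appear about 28 crop pixels higher than the TCP projection predicts. I take a closer, brightened look before gripping.

```bash
python3 -c "
from h import *
s=robot.snapshot('scene');im=s['image'].astype(float)/255
s['image']=(np.clip(im,0,1)**.5*255).astype(np.uint8)
crop(s,(215,150),50,44,14,'s3')"
```

```text
s3 origin 190 128 scale 14
```

View pics/s3.png

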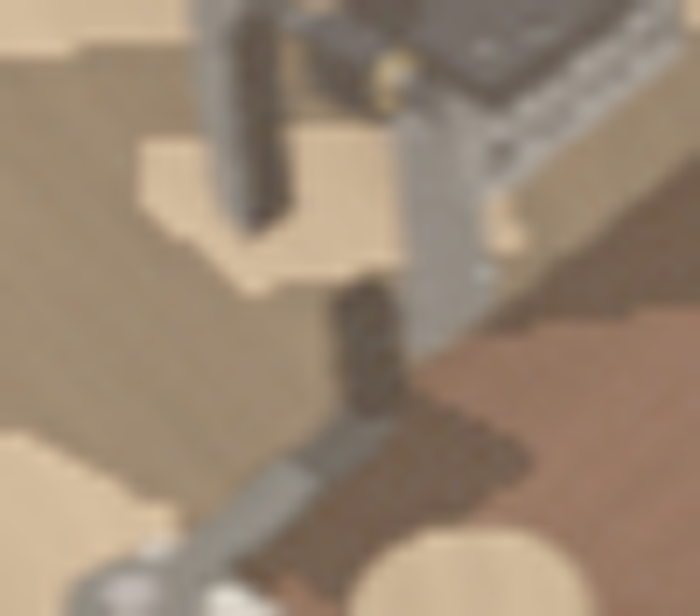

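The fingertips are at (250,230) and (425,355), with the grip between them in x. They are higher or further out than computed. Closing is a cheap test: the opening tells whether the 18 mm grip is held.

Request:
carry_out(targets=[[0.75,0,0,0,0],[0.75,0,0,0,0],[0.9,0,0,0,0],[0.9,0,0,0,0],[0.9,0,0,0,0],[0.9,0,0,0,0]])

```text
time: 5.9
tool_pos: [0.5652, -0.2232, 0.0704]
ee_rot: [-1.969, 1.571, 1.412]
wrist_force: [-0.3, 0.0, -0.5]
width: 0.0098
```

```bash
python3 -c "
from h import *
delta([.566,-.222,.068],-77)
s=robot.snapshot('scene');im=s['image'].astype(float)/255
s['image']=(np.clip(im,0,1)**.5*255).astype(np.uint8)
crop(s,(215,150),50,44,14,'s4')"
```

```text
t 5.9 tcp mm [ 565.2 -223.2   70.4] xaxis [ 0.  0. -1.] jaw az -76.3 w mm 9.8 F [-0.3  0.  -0.5] q [-0.47  0.25  1.38  0.    1.51  0.86]
shift now cm [ 0.24 -0.1  -0.11]
turn 0.7 or -179.3 | shift after turn [ 0.24 -0.1  -0.11]
s4 origin 190 128 scale 14
```

View pics/s4.png

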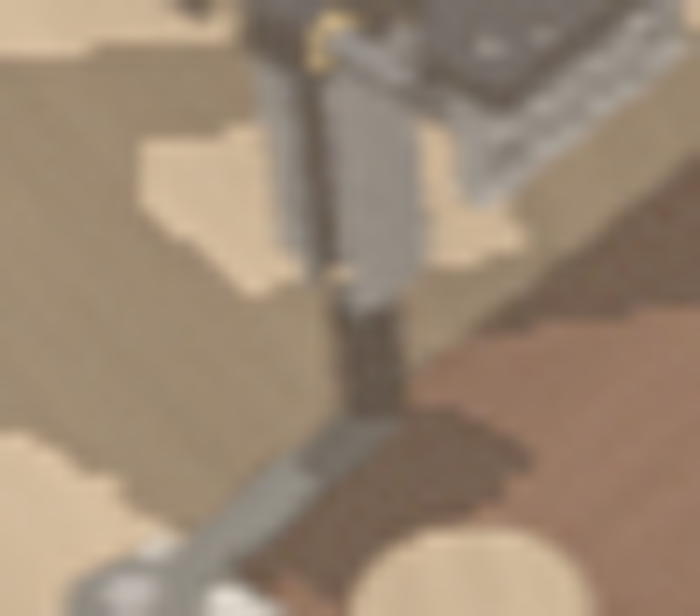

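The opening is 9.8 mm, so the grip was missed. The closed tips at (350,305) cover the grip's top, so the real tips sit higher than reported, about level with the grip's top. I'll reopen, go 2.2 cm lower (safe either way, since the fingers straddle the lever) and close again.

Request:
carry_out(targets=[[0.45,0,0,0,0],[0.45,0,0,0,0],[0.45,0,0,0,0],[0.45,0,0,0,0],[0.45,0.8,0,0,0],[0.45,0.7,0,0,0],[0.45,0.7,0,0,0],[0.45,0,0,0,0]])

```text
time: 6.75
tool_pos: [0.5639, -0.2226, 0.0462]
ee_rot: [-0.724, 1.567, 2.657]
wrist_force: [0.1, 0.2, -0.1]
width: 0.0521
```

Request:
carry_out(targets=[[0.75,0,0,0,0],[0.75,0,0,0,0],[0.9,0,0,0,0],[0.9,0,0,0,0],[0.9,0,0,0,0],[0.9,0,0,0,0]])

```text
time: 7.35
tool_pos: [0.5654, -0.2239, 0.0488]
ee_rot: [1.961, 1.569, -0.942]
wrist_force: [0.1, -1.5, 0.1]
width: 0.017
```

```bash
python3 -c "
from h import *
delta([.566,-.222,.068],-77)
for n in('scene','top'): pickle.dump(robot.snapshot(n),open(f'pics/{n}5.pkl','wb'))
s=pickle.load(open('pics/scene5.pkl','rb'));im=s['image'].astype(float)/255
s['image']=(np.clip(im,0,1)**.5*255).astype(np.uint8)
a=s['image'][128:172,190:240];t=pickle.load(open('pics/top5.pkl','rb'))
c=proj(t,[.57,-.223,.1])[0].astype(int);b=(np.clip(t['image']/255.,0,1)**.5*255).astype(np.uint8)[c[1]-27:c[1]+28,c[0]-27:c[0]+28];print('top origin',c-27)
r=lambda x,k:cv2.resize(x,None,fx=k,fy=k,interpolation=cv2.INTER_CUBIC)
A=r(a,8);B=r(b,7);H=max(A.shape[0],B.shape[0]);A=cv2.copyMakeBorder(A,0,H-A.shape[0],0,0,0);B=cv2.copyMakeBorder(B,0,H-B.shape[0],0,0,0)
cv2.imwrite('pics/s5.png',np.hstack([A,B])[...,::-1])"
```

```text
t 7.35 tcp mm [ 565.4 -223.9   48.8] xaxis [ 0.001 -0.001 -1.   ] jaw az -76.3 w mm 17.0 F [ 0.1 -1.5  0.1] q [-0.47  0.27  1.41 -0.    1.46  0.86]
shift now cm [-1.92 -0.17 -0.1 ]
turn 0.7 or -179.3 | shift after turn [-1.92 -0.17 -0.1 ]
top origin [293 164]
```

View pics/s5.png

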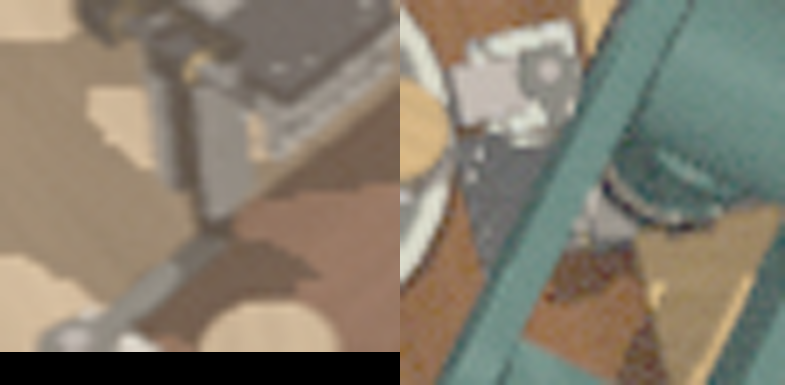

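The opening is now 17 mm and the tips straddle the grip at (215,215) in the left part, so the grip is held. Its distance to the estimated pivot is 85 mm, as it should be. Next I swing counterclockwise in small arc steps.

Request:
carry_out(targets=[[0.9,0,0.81,-0.07,-5.5],[0.9,0,0.81,-0.07,-5.5],[0.9,0,0.81,-0.07,-5.5],[0.9,0,0.81,-0.07,-5.5],[0.9,0,0.81,-0.07,-5.5],[0.9,0,0.81,-0.07,-5.5],[0.9,0,0.81,-0.07,-5.5]])

```text
time: 8.15
tool_pos: [0.596, -0.2695, 0.0488]
ee_rot: [-0.859, 1.568, -3.085]
wrist_force: [-3.1, -0.5, 2.0]
width: 0.017
```

```bash
python3 -c "
from h import *
delta()
p=robot.get_obs()['tool_pos'][:2]-[.647,-.2005];print(np.hypot(*p),np.degrees(np.arctan2(p[1],p[0])))"
```

```text
t 8.15 tcp mm [ 596.  -269.5   48.8] xaxis [-0.003 -0.    -1.   ] jaw az -37.6 w mm 17.0 F [-3.1 -0.5  2. ] q [-0.51  0.37  1.28 -0.    1.5   0.15]
0.0858063126973584 -126.44142130554458
```

Request:
carry_out(targets=[[0.9,0,0.81,-0.07,-5.5],[0.9,0,0.81,-0.07,-5.5],[0.9,0,0.81,-0.07,-5.5],[0.9,0,0.81,-0.07,-5.5],[0.9,0,0.81,-0.07,-5.5],[0.9,0,0.81,-0.07,-5.5],[0.9,0,0.81,-0.07,-5.5],[0.9,0,0,0,0]])

```text
time: 8.95
tool_pos: [0.6503, -0.2856, 0.0488]
ee_rot: [-1.007, 1.568, -2.565]
wrist_force: [-2.9, -3.3, 3.4]
width: 0.017
```

```bash
python3 -c "
from h import *
delta()
p=robot.get_obs()['tool_pos'][:2]-[.647,-.2005];print(np.hypot(*p),np.degrees(np.arctan2(p[1],p[0])))"
```

```text
t 8.95 tcp mm [ 650.3 -285.6   48.8] xaxis [-0.002 -0.001 -1.   ] jaw az 0.7 w mm 17.0 F [-2.9 -3.3  3.4] q [-0.49  0.49  1.11 -0.    1.54 -0.51]
0.08515104106121045 -87.78267250905394
```

Request:
carry_out(targets=[[0.9,0,0.3,-0.03,-2],[0.9,0,0.3,-0.03,-2],[0.9,0,0,0,0]])

```text
time: 9.25
tool_pos: [0.6498, -0.2854, 0.0487]
ee_rot: [-1.607, 1.556, -3.099]
wrist_force: [-16.1, -2.2, 8.4]
width: 0.0171
```

```bash
python3 -c "
from h import *
delta()
p=robot.get_obs()['tool_pos'][:2]-[.647,-.2005];print(np.hypot(*p),np.degrees(np.arctan2(p[1],p[0])))"
```

```text
t 9.25 tcp mm [ 649.8 -285.4   48.7] xaxis [-0.015 -0.001 -1.   ] jaw az 4.5 w mm 17.1 F [-16.1  -2.2   8.4] q [-0.49  0.5   1.1  -0.01  1.56 -0.57]
0.08496841229383584 -88.07799003897472
```

The position stopped changing while the force rose to 16 N at lever angle about 1.4, so the lever is at its stop. Release and rise.

Request:
carry_out(targets=[[0.9,0,-0.4,0,0],[0.45,0,0,0,0],[0.45,0,0,0,0],[0.45,0,0,0,0],[0.45,0,0,0,0],[0.45,-2,0,0,0],[0.45,-3,0,0,0],[0.45,-4,0,0,0],[0.45,-4,0,0,0],[0.45,-4,0,0,0],[0.45,0,0,0,-8],[0.45,0,0,0,-8],[0.45,0,0,0,-8],[0.45,0,0,0,-8],[0.45,0,0,0,-8],[0.45,0,0,0,-8],[0.45,0,0,0,-8],[0.45,0,0,0,-8],[0.45,0,0,0,0]])

```text
time: 11.15
tool_pos: [0.6533, -0.2838, 0.2182]
ee_rot: [1.69, 1.57, 1.319]
wrist_force: [0.4, 0.1, 0.3]
width: 0.0519
```

```bash
python3 -c "
from h import *
delta([.683,-.061,.2],68)
s=robot.snapshot('scene');pickle.dump(s,open('pics/scene6.pkl','wb'))
im=s['image'];r=pickle.load(open('pics/scene0.pkl','rb'))['image']
# knob moved? template match of the ball patch
t=r[176:194,201:220];m=cv2.matchTemplate(im[166:204,191:230],t,cv2.TM_CCOEFF_NORMED);print(cv2.minMaxLoc(m))
s['image']=(np.clip(im/255.,0,1)**.6*255).astype(np.uint8);crop(s,(225,165),110,90,7,'s6')"
```

```text
t 11.15 tcp mm [ 653.3 -283.8  218.2] xaxis [ 0.  0. -1.] jaw az 68.7 w mm 51.9 F [0.4 0.1 0.3] q [-0.49  0.47  0.81  0.    1.87 -1.69]
shift now cm [ 1.83 21.84 -5.32]
turn 0.7 or -179.3 | shift after turn [ 1.83 21.77 -5.59]
(-0.3365628719329834, 0.9935478568077087, (14, 0), (10, 10))
s6 origin 170 120 scale 7
```

View pics/s6.png

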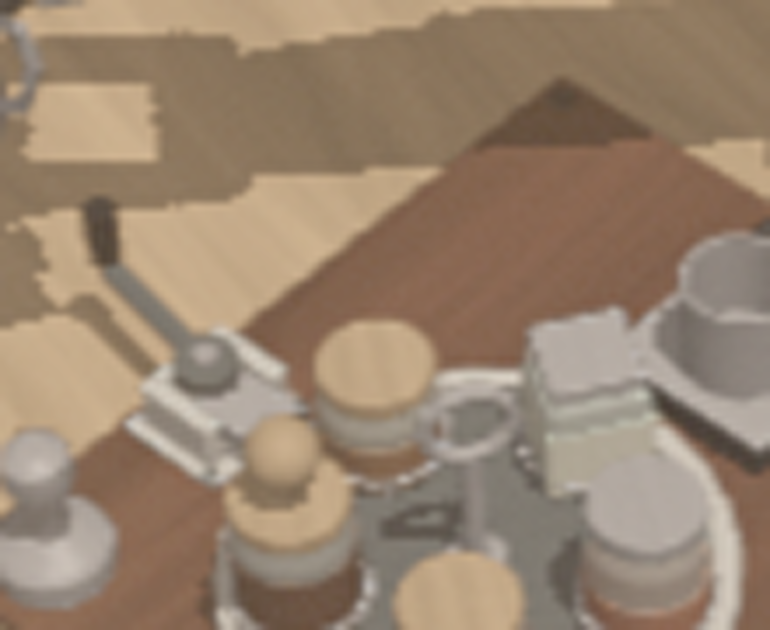

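The lever points outward with its grip at (100,230). The ball at (282,452) matches the first picture, so the carousel has not moved. Next I go above the ball and descend most of the way, allowing for the ~25 mm height bias found at the lever.

Request:
carry_out(targets=[[0.3,0,3.12,-0.76,0],[0.3,0,3.12,-0.76,0],[0.3,0,3.12,-0.76,0],[0.3,0,3.12,-0.76,0],[0.3,0,3.12,-0.76,0],[0.3,0,3.12,-0.76,0],[0.3,0,3.12,-0.76,0],[0.3,0,0,0,0],[0.3,3,0,0,0],[0.3,2.5,0,0,0],[0.3,2,0,0,0],[0.3,1.5,0,0,0],[0.3,1,0,0,0],[0.3,0,0,0,0]])

```text
time: 12.6
tool_pos: [0.6819, -0.0617, 0.1167]
ee_rot: [-2.948, 1.568, 2.962]
wrist_force: [0.0, -0.3, -0.0]
width: 0.0657
```

```bash
python3 -c "
from h import *
delta([.683,-.061,.109],68)
for n in('scene','top'): pickle.dump(robot.snapshot(n),open(f'pics/{n}7.pkl','wb'))
s=pickle.load(open('pics/scene7.pkl','rb'));im=s['image']
p=robot.get_obs()['tool_pos'];print('proj tcp',proj(s,p),proj(s,p+[0,0,.025]),'ball',proj(s,[.683,-.061,.15]))
s['image']=(np.clip(im/255.,0,1)**.6*255).astype(np.uint8);crop(s,(212,172),60,50,12,'s7')"
```

```text
t 12.6 tcp mm [681.9 -61.7 116.7] xaxis [-0.003  0.001 -1.   ] jaw az 68.6 w mm 65.7 F [ 0.  -0.3 -0. ] q [-0.17  0.41  1.09  0.    1.65 -1.37]
shift now cm [0.77 0.1  0.08]
turn 0.6 or -179.4 | shift after turn [0.77 0.11 0.08]
proj tcp [[210.63802076 190.03606361]] [[209.94672368 184.7024444 ]] ball [[209.94357958 183.60050229]]
s7 origin 182 147 scale 12
```

View pics/s7.png

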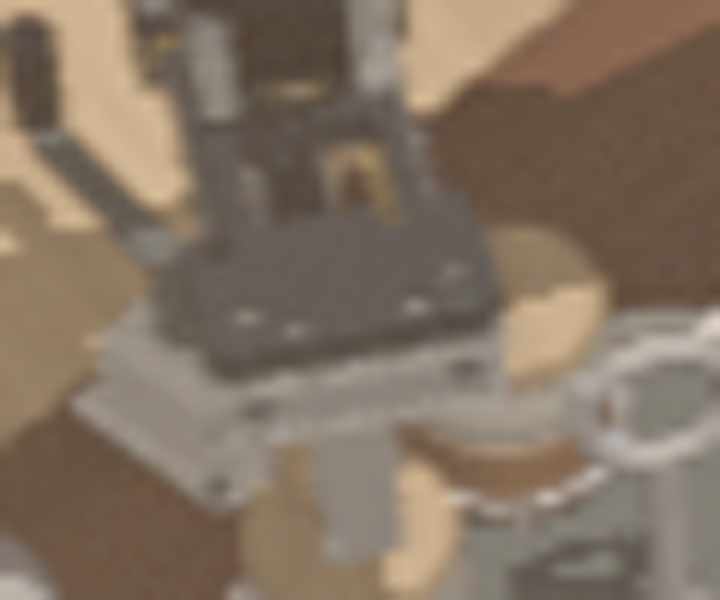

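```bash
python3 -c "
from h import *
s=pickle.load(open('pics/scene7.pkl','rb'));o=robot.get_obs();R=Ro.from_euler('xyz',o['ee_rot']).as_matrix()
for dz in(0,.015,.025):
  for w in(.033,.045):
    for h in(-.008,.008): print(dz,w,h,((proj(s,o['tool_pos']+R[:,1]*w+R[:,2]*h+[0,0,dz])[0]-[182,147]+.5)*12).round())
"
```

```text
0 0.033 -0.008 [406. 614.]
0 0.033 0.008 [343. 626.]
0 0.045 -0.008 [415. 650.]
0 0.045 0.008 [352. 663.]
0.015 0.033 -0.008 [401. 576.]
0.015 0.033 0.008 [338. 588.]
0.015 0.045 -0.008 [410. 612.]
0.015 0.045 0.008 [347. 625.]
0.025 0.033 -0.008 [398. 550.]
0.025 0.033 0.008 [334. 563.]
0.025 0.045 -0.008 [407. 587.]
0.025 0.045 0.008 [343. 599.]
```

The near finger, with its tip at (360,555), stands in front of the ball. It fits a height bias of 25–35 mm, so I go down 1.1 cm and close on the ball.

Request:
carry_out(targets=[[0.3,0.6,0.1,0.1,0],[0.3,0.5,0,0,0],[0.3,0,0,0,0],[0.5,0,0,0,0],[0.6,0,0,0,0],[0.8,0,0,0,0],[0.8,0,0,0,0],[0.8,0,0,0,0],[0.8,0,0,0,0]])

```text
time: 13.6
tool_pos: [0.6841, -0.0608, 0.1077]
ee_rot: [0.688, 1.57, 0.316]
wrist_force: [0.6, 0.9, 0.5]
width: 0.0327
```

```bash
python3 -c "
from h import *
delta()"
```

```text
t 13.6 tcp mm [684.1 -60.8 107.7] xaxis [ 0.  0. -1.] jaw az 68.7 w mm 32.7 F [0.6 0.9 0.5] q [-0.17  0.41  1.1   0.    1.63 -1.37]
```

The ball is held: opening 32.7 mm and no force. Turn the carousel clockwise along its arc, watching the force.

Request:
carry_out(targets=[[0.8,0,-0.36,-0.01,2.5],[0.8,0,-0.36,-0.01,2.5],[0.8,0,-0.72,-0.03,5],[0.8,0,-0.72,-0.03,5],[0.8,0,-0.72,-0.03,5],[0.8,0,0,0,0]])

```text
time: 14.2
tool_pos: [0.6695, -0.0865, 0.1077]
ee_rot: [0.295, 1.569, -0.428]
wrist_force: [3.6, -0.2, -0.5]
width: 0.0328
```

```bash
python3 -c "
from h import *
delta();p=robot.get_obs()['tool_pos'][:2]-[.605,-.031];print(np.hypot(*p),np.degrees(np.arctan2(p[1],p[0])))"
```

```text
t 14.2 tcp mm [669.5 -86.5 107.7] xaxis [ 0.002 -0.001 -1.   ] jaw az 48.6 w mm 32.8 F [ 3.6 -0.2 -0.5] q [-0.21  0.38  1.14 -0.    1.62 -1.06]
0.08505730505127664 -40.70834450643349
```

Request:
carry_out(targets=[[0.8,0,-0.72,-0.03,5],[0.8,0,-0.72,-0.03,5],[0.8,0,-0.72,-0.03,5],[0.8,0,-0.72,-0.03,5],[0.8,0,-0.72,-0.03,5],[0.8,0,-0.72,-0.03,5],[0.8,0,-0.72,-0.03,5],[0.8,0,-0.72,-0.03,5],[0.8,0,0,0,0]])

```text
time: 15.1
tool_pos: [0.6199, -0.1153, 0.1077]
ee_rot: [0.233, 1.566, -1.188]
wrist_force: [3.5, -5.2, -2.3]
width: 0.0325
```

```bash
python3 -c "
from h import *
delta();p=robot.get_obs()['tool_pos'][:2]-[.605,-.031];print(np.hypot(*p),np.degrees(np.arctan2(p[1],p[0])))"
```

```text
t 15.1 tcp mm [ 619.9 -115.3  107.7] xaxis [ 0.002 -0.005 -1.   ] jaw az 8.6 w mm 32.5 F [ 3.5 -5.2 -2.3] q [-0.27  0.28  1.27 -0.    1.59 -0.42]
0.0855931607070968 -79.99307995888354
```

Request:
carry_out(targets=[[0.8,0,0.05,0.2,0],[0.8,0,-0.735,-0.03,5],[0.8,0,-0.735,-0.03,5],[0.8,0,-0.735,-0.03,5],[0.8,0,-0.735,-0.03,5],[0.8,0,-0.735,-0.03,5],[0.8,0,-0.735,-0.03,5],[0.8,0,-0.735,-0.03,5],[0.8,0,-0.735,-0.03,5],[0.8,0,0,0,0]])

```text
time: 16.1
tool_pos: [0.5631, -0.1051, 0.1077]
ee_rot: [0.424, 1.567, -1.694]
wrist_force: [1.0, -6.2, -0.9]
width: 0.0327
```

```bash
python3 -c "
from h import *
delta();p=robot.get_obs()['tool_pos'][:2]-[.605,-.031];print(np.hypot(*p),np.degrees(np.arctan2(p[1],p[0])))"
```

```text
t 16.1 tcp mm [ 563.1 -105.1  107.7] xaxis [-0.    -0.004 -1.   ] jaw az -31.4 w mm 32.7 F [ 1.  -6.2 -0.9] q [-0.28  0.16  1.42 -0.    1.56  0.27]
0.0851395970893598 -119.45554882065062
```

Request:
carry_out(targets=[[0.8,0,0.05,0.15,0],[0.8,0,-0.735,-0.02,5],[0.8,0,-0.735,-0.02,5],[0.8,0,-0.735,-0.02,5],[0.8,0,-0.735,-0.02,5],[0.8,0,-0.735,-0.02,5],[0.8,0,-0.735,-0.02,5],[0.8,0,-0.735,-0.02,5],[0.8,0,-0.735,-0.02,5],[0.8,0,0,0,0]])

```text
time: 17.1
tool_pos: [0.5265, -0.0608, 0.1076]
ee_rot: [1.263, 1.569, -1.551]
wrist_force: [-0.1, -5.3, 0.1]
width: 0.0324
```

```bash
python3 -c "
from h import *
delta();q=robot.get_obs()['tool_pos'][:2]*1000
p=np.array([[684.1,-60.8],[669.5,-86.5],[619.9,-115.3],[563.1,-105.1],q])
x=np.linalg.lstsq(np.c_[2*p,np.ones(5)],(p**2).sum(1),rcond=None)[0];c=x[:2];print('axis',c,'R',np.sqrt(x[2]+c@c),np.hypot(*(p-c).T))
print('az',np.degrees(np.arctan2(*(p-c).T[::-1])))
# board edge angle and scale, from a fresh view
s=robot.snapshot('scene');t=robot.snapshot('top');pickle.dump((s,t),open('pics/8.pkl','wb'))"
```

```text
t 17.1 tcp mm [526.5 -60.8 107.6] xaxis [ 0.    -0.002 -1.   ] jaw az -71.2 w mm 32.4 F [-0.1 -5.3  0.1] q [-0.22  0.06  1.52 -0.    1.55  1.02]
axis [605.31691221 -33.03422973] R 83.5357779050823 [83.5327057  83.53476731 83.54832978 83.52091308 83.54217109]
az [ -19.41414619  -39.79496099  -79.9477183  -120.362236   -160.55436115]
```

```bash
python3 -c "
from h import *
c=np.array([605.3,-33.])
p=np.array([[565.4,-223.9],[596,-269.5],[650.3,-285.6]])
x=np.linalg.lstsq(np.c_[2*p,np.ones(3)],(p**2).sum(1),rcond=None)[0];v=x[:2];print('pivot',v,np.sqrt(x[2]+v@v),'dist',np.hypot(*(v-c)),'yaw',np.degrees(np.arctan2(*(v-c)[::-1]))+90)
T=pickle.load(open('pics/top0.pkl','rb'))
L=np.array([(243,402),(367,376),(400,540),(278,565)])/5+[217,142]-.4
q=ray(T,L,.036)[:,:2]*1000;print(q.round(),'centre',q.mean(0),'edges',[np.degrees(np.arctan2(*(q[i]-q[i-1])[::-1])).round(1) for i in range(4)])
# board edges from raw contour, line fits, scene+top
for n,E in(('scene',[((254,315),(378,410)),((378,410),(513,280)),((392,206),(513,280)),((254,315),(392,206))]),('top',[((355,245),(388,413)),((488,220),(526,380)),((388,413),(526,380))])):
    s=pickle.load(open(f'pics/{n}0.pkl','rb'));g=cv2.cvtColor(s['image'],cv2.COLOR_RGB2LAB)[...,2].astype(float)+cv2.cvtColor(s['image'],cv2.COLOR_RGB2LAB)[...,0]
    for a,b in E:
        a=np.array(a)/1.5625-.2;b=np.array(b)/1.5625-.2;d=(b-a)/np.hypot(*(b-a));nn=np.array([-d[1],d[0]]);P=[]
        for t in np.linspace(.12,.88,40):
            o=np.linspace(-5,5,41);m=(a+(b-a)*t)+o[:,None]*nn
            val=cv2.remap(g.astype(np.float32),m[None,:,0].astype(np.float32),m[None,:,1].astype(np.float32),1)[0]
            gr=np.abs(np.gradient(cv2.GaussianBlur(val[None],(9,1),0)[0]));P.append(m[gr.argmax()])
        w=ray(s,P,.016)[:,:2].astype(np.float32);l=cv2.fitLine(w,cv2.DIST_HUBER,0,.001,.001).ravel();ang=np.degrees(np.arctan2(l[1],l[0]));print(n,((ang+45)%90-45).round(2))
"
```

```text
pivot [ 645.11320144 -203.47535167] 82.28827828677053 dist 175.06266459272413 yaw 13.145375124049849
[[ 456.  -19.]
 [ 478. -114.]
 [ 354. -140.]
 [ 333.  -48.]] centre [405.17114001 -80.41905952] edges [np.float64(13.2), np.float64(-76.9), np.float64(-168.2), np.float64(102.6)]
scene 13.22
scene 13.17
scene 13.14
scene 13.29
top 13.27
top 13.15
top 13.24
```

Yaw is 13.2° from seven board edges, and 13.15° from the lever circle. The axis from the grip arc is (605.3,−33.0). The knob's azimuth is −160.55° and the target −166.8°, so 6.25° remain.

Request:
carry_out(targets=[[0.8,0,-0.3,0,2],[0.8,0,-0.3,0,2],[0.8,0,-0.25,0,1.6],[0.8,0,0,0,0],[0.8,0,0,0,0]])

```text
time: 17.7
tool_pos: [0.5242, -0.0531, 0.1076]
ee_rot: [1.204, 1.57, -1.708]
wrist_force: [-1.3, -5.6, 1.2]
width: 0.0328
```

```bash
python3 -c "
from h import *
delta();p=robot.get_obs()['tool_pos'][:2]-[.6053,-.033];print(np.hypot(*p),np.degrees(np.arctan2(p[1],p[0])))"
```

```text
t 17.7 tcp mm [524.2 -53.1 107.6] xaxis [-0.    -0.001 -1.   ] jaw az -76.8 w mm 32.8 F [-1.3 -5.6  1.2] q [-0.21  0.06  1.53 -0.    1.55  1.13]
0.08352434566428932 -166.09247167380397
```

Request:
carry_out(targets=[[0.8,0,-0.1,0,0],[0.8,0,0,0,0],[0.8,0,0,0,0],[0.8,0,0,0,0]])

```text
time: 18.1
tool_pos: [0.5241, -0.0527, 0.1076]
ee_rot: [1.513, 1.569, -1.4]
wrist_force: [0.1, -6.2, -0.3]
width: 0.0326
```

```bash
python3 -c "
from h import *
delta();p=robot.get_obs()['tool_pos'][:2]-[.6053,-.033];print(np.hypot(*p),np.degrees(np.arctan2(p[1],p[0])))
s=robot.snapshot('scene');t=robot.snapshot('top')
c=np.array([.6053,-.033]);
for k in range(5):
    a=np.radians(-166.8+72*k);P=np.r_[c+.082*np.array([np.cos(a),np.sin(a)]),.123]
    u,v=proj(s,P)[0];u2,v2=proj(t,P)[0];print(k,'scene crop',((u-180+.4)*6.5).round(),((v-125+.4)*6.5).round(),'top crop',((u2-217+.4)*4).round(),((v2-142+.4)*4).round())
g=lambda x:(np.clip(x/255.,0,1)**.7*255).astype(np.uint8)
r=lambda x,k:cv2.resize(g(x),None,fx=k,fy=k,interpolation=cv2.INTER_CUBIC)
A=r(s['image'][125:215,180:260],6.5);B=r(t['image'][142:264,217:280],4)
H=max(A.shape[0],B.shape[0]);f=lambda x:cv2.copyMakeBorder(x,0,H-x.shape[0],0,0,0)
cv2.imwrite('pics/s9.png',np.hstack([f(A),f(B)])[...,::-1])"
```

```text
t 18.1 tcp mm [524.1 -52.7 107.6] xaxis [ 0.    -0.002 -1.   ] jaw az -76.9 w mm 32.6 F [ 0.1 -6.2 -0.3] q [-0.21  0.06  1.53 -0.    1.55  1.14]
0.08352034181570887 -166.3656041223516
0 scene crop 488.0 286.0 top crop 234.0 240.0
1 scene crop 291.0 274.0 top crop 304.0 162.0
2 scene crop 202.0 414.0 top crop 251.0 74.0
3 scene crop 352.0 520.0 top crop 149.0 95.0
4 scene crop 533.0 435.0 top crop 138.0 197.0
```

View pics/s9.png

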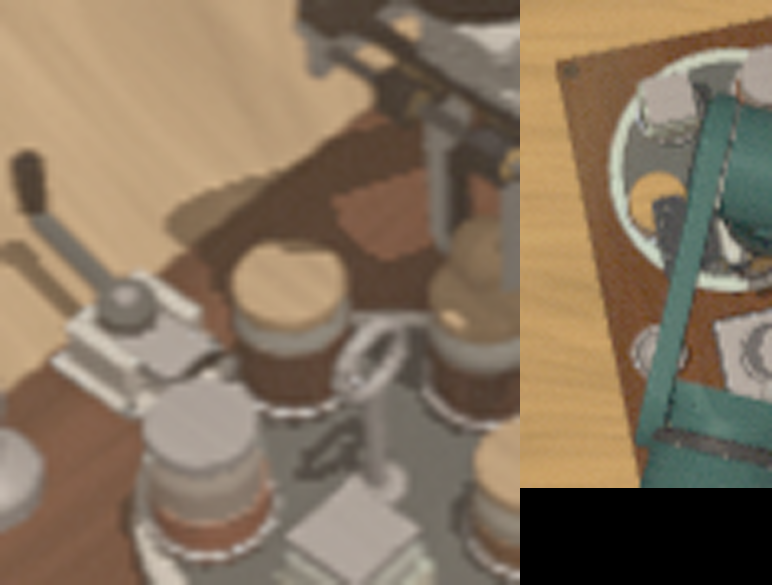

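The picture shows the lever still pointing outward with its grip at (30,180). The ball-knob jar is in the fingers at the front, at (480,300). The neighbouring lids at (290,285) and (200,427) match the predicted vector for the aligned pose, to about 0.5°. Hand in.

```bash
python3 -c "
from h import *
print(robot.close_job())"
```

```text
the job is handed in; nothing more can be done
None
```

The brake is off and the ball-knob jar stands at the front, in line with the scale, with the gripper still holding its knob. I handed the job in at about 18 s of the 58 s allowed.

**What I did:**
- **Brake:** I gripped the lever knob and swung it outward until it hit its stop. The position stopped changing while the force rose to about 16 N, at roughly 1.4 rad.
- **Carousel:** I then gripped the ball knob and turned the carousel about 147° clockwise.

**Last checks:**
- **Alignment:** the knob was at −166.4° about the turntable's axis, against a target of −166.8°. That is about 0.4°, or 0.6 mm, short. The neighbouring lids in the last picture agreed to about 0.5°.
- **Lever and grip:** the lever was still fully outward, and the gripper opening was 32.6 mm on the 34 mm ball.

**What disagreed or failed:**
- **First grip on the lever missed:** the fingertips looked about 25 mm higher than the reported height. I corrected for this before gripping again.
- **Unexplained force:** a sideways push of 5–6 N remained through the turn, more than the roughly 0.7 N the drag should give. I did not find the cause, but it is far below the limits.
- **Not checked at the end:** in the top view the arm hid the front jar. I did not check the other loose items one by one; nothing I saw suggested they had moved.

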